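# Refit the hob's push-in knob and hold it in

### The job

Slide the hob's orange control guard all the way along to its stop and leave it there, which uncovers the bare brass spindle. Then pick up the black knob, turn it so that its key flat matches the flat of the spindle, push it fully home and press it in against the spring to the bottom of its travel, as for lighting the burner. Finish while still holding the knob pressed in, and do not disturb the mug, the jars or the measuring cup.

Things in the scene. Friction and masses are not known exactly. Their poses are not given: they have to be found in the camera images.
- hob: Fixed single-burner table hob: steel box, black top, 300 (x) x 340 (y) x 66 mm high; yaw varies. Origin: centre of its underside. Burner on its +x half, centred at x +50, y 0; pan supports reach 110 mm from there, up to 100 mm above the work surface. Control strip along its -x edge; the control stands at x -110, y -80 mm.
- guard_grip (a point): Centre of the top face of the white grip block on the orange guard, 124 mm above the work surface; axes as the hob's. Block: 34 (hob x) x 14 (hob y) mm, 26 mm tall. The guard is a bridge-shaped cover, 70 (hob x) x 100 (hob y) mm, its flat top 98 mm above the work surface, open at both y ends.
- guard (a joint): Slide of the guard along the hob's +y, in m: 0 at one end (centred over the spindle), 0.12 at the stop (spindle bare). It starts between 0 and 0.03, covering the spindle. Friction about 2 N; it stays where it is left; hard stop.
- spindle_tip (a point): Centre of the top end of the brass D-spindle: z up along its axis, +x out of its one flat. Diameter 14 mm, flat 2 mm from the axis, 1 mm chamfer round the top edge except at the flat. The tip is 90 mm above the work surface when not pressed, 22 mm above the bezel. It cannot turn; its angle varies from start to start.
- spindle (a joint): How far the spindle is pushed down, in m: 0 free, 0.006 at the bottom of its travel. A spring returns it: it takes 3 N to start and 9 N to reach the bottom, where there is a hard stop.
- knob: Loose black knob, about 50 g, bore down on the work surface. Origin: centre of its underside, z up. Skirt: 46 mm diameter, 0 to 16 mm high; on it a bar grip 42 mm long (its x), 14 mm wide (its y), 16 to 38 mm high. White pointer line on the +x half of the bar's top, on the side of the bore's flat.
- knob_bore (a point): Centre of the bore's mouth in the knob's underside (same point and axes as knob). Bore: 13 mm deep, 16 mm diameter, with a flat 3 mm from the axis on the +x side. It goes on only with the knob's +x along the spindle's +x, within about 8 degrees. Fully home, the bore's ceiling rests on the spindle's tip: this point is then 13 mm below point spindle_tip.
- bezel: White disc on the hob's top around the spindle, 52 mm diameter, 2 mm thick, fixed, with a red radial mark on the side of the spindle's flat (its +x). Origin: centre of its underside, on the spindle's axis.
- mug: Bystander: beige ceramic mug, 82 mm diameter, 95 mm tall, handle to its +y. Origin: centre of its underside.
- jar_a: Bystander: empty glass jar with a red lid, 74 mm diameter, 125 mm tall. Origin: centre of its underside.
- jar_b: Bystander: a second jar, the same as jar_a.
- cup: Bystander: yellow plastic measuring cup, 84 mm diameter, 65 mm tall, with a flat handle reaching 114 mm from its axis along its +x. Origin: centre of its underside.
Mind the look-alikes: they are no part of the job. What is meant by the knob is not brown or pink, and is the larger of those in its own colour.

How it is judged:
By the outcome, as a careful person would: the job done as asked, in the order asked, and still so for the second after the job is handed in, while the arm keeps its last pose, push and grip.
It also fails if it takes over 54 s, if anything falls off the work surface, if the arm or the gripper's body presses on something with over 40 N, if the wrist force passes 120 N, or if a joint passes its speed limit or range.

### The arm

A 6-joint arm with a two-finger parallel gripper is mounted at the origin on the work surface. World frame = base frame: x ahead of the robot, y to its left, z up, the work surface at z = 0. Lengths are in mm, angles in rad, forces in N, time in s.
With the tool pointing down it reaches from about 300 to 850 mm from the base axis. Payload 5.4 kg.
Tool frame: the origin (TCP) lies at the very end of the fingers, on their centre line; the grasp point (between the pads) lies 19 mm behind it (bot.grip_depth is the distance from the TCP to the grasp point, in mm); z points along the fingers, x is the direction in which the jaws open and shut, and the axes are right-handed (so a half turn about z gives the same grasp; the last joint's range is limited). The gripper opens to 85 mm and grips with 20 to 120 N. Pads are 22 mm wide; open, the fingers measure 114 mm over their backs; the gripper's body (76 mm by 85 mm) begins 54 mm behind the grasp point. The pads swing forward as they close: fully open they stand 13 mm farther back than shut.
Start: joints at [-1.375, 0.158, 1.597, -0, 1.386, -0.21], TCP at [226.959, -528.295, 231.299] pointing down, gripper open.
Joint ranges: [-2.91, 2.91], [-0.94, 2.29], [0.18, 2.7], [-1.29, 4.43], [0.17, 2.64], [-3, 3]. Speed limits (rad/s): [2.57, 2.57, 3.14, 3.14, 3.14, 3.14].

### API

Orientations are given as a unit quaternion [x, y, z, w].
In Python, from workcell import bot, kin, eyes gives the robot as it stands. Calls block until the motion is done:
- bot.move_pose(position, orientation): joint-space move of the TCP to a pose.
- bot.line_to(position, max_speed=150, rot=None): straight line of the TCP; rot=None keeps the orientation; max_speed is the mean speed in mm/s.
- bot.goto_joints(angles): joint-space move.
- bot.open_gripper() and bot.close(): open the fingers fully, or close them until they stop; the grip force is fixed at half the most.
- bot.pause(seconds).
- kin.solve_ik(position, orientation): joint angles nearest the present ones, or None.
- bot.sense(): the state.
- eyes.snapshot(name): name is "side" or "top"; returns the picture (400x640x3 uint8, blue, green, red); there is no depth.
- eyes.camera_info(name): a dict with "mtx" (3x3 intrinsics, pixels), "eye" and "rotation" of the camera in the world. Camera axes: x right, y up, looking along -z (the intrinsics and any distortion apply to the point x, -y, -z); pixel columns grow to the right and rows downward; lengths in mm; the calibration is good to about 2 mm. A picture is of the moment at which its call begins. camera_info takes no time and is no camera call.
A pose or a line that the arm cannot do raises bot.MotionError and nothing moves.
- bot.close_job(): hands the job in, once; it reports no verdict.
The state is a dict: "time_s": time; "joint_positions": joint angles; "joint_velocities": joint speeds; "effort": joint torques, N m; "tool_pos": TCP position; "ee_rot": TCP orientation; "ft_force": force on the tool from outside, world axes, zero at the start; "torque": the same for the moment, N m; "opening": opening from 0.0 (shut) to 1.0 (fully open).
Only numpy, scipy, OpenCV 4.12 (cv2) and the standard library are available. Lean on these libraries where they do the work, as an engineer would, in place of code of your own. Each camera call takes 0.05 s, during which the arm holds its last target. There are 200 camera calls.

## Working session

There is one attempt and no reset: what is moved stays moved. The work goes in short steps, each a Python script; the robot and the scene stay as the last script left them, time stands still between calls to the robot, and variables do not carry over. Pictures are saved under pics/ and viewed, about 8 in all and at most 12, crops included, and the job is handed in when it is done.

```bash
ls; mkdir -p pics
python3 - <<'E'
from workcell import bot,kin,eyes
import cv2
for n in("top","side"):
    cv2.imwrite(f"pics/{n}0.png",eyes.snapshot(n)); print(n,eyes.camera_info(n))
print(bot.sense())
E
```

```text
pics
top {'mtx': array([[376.03324033,   0.        , 323.02468838],
       [  0.        , 376.03324033, 200.50866576],
       [  0.        ,   0.        ,   1.        ]]), 'eye': array([ 493.45325779,   -1.59929521, 1090.61359301]), 'rotation': array([-0.03340707,  0.01045446,  0.70805778, -0.70528636])}
side {'mtx': array([[419.47179646,   0.        , 315.34248867],
       [  0.        , 419.47179646, 198.39128646],
       [  0.        ,   0.        ,   1.        ]]), 'eye': array([ 392.2471828 , -918.98296737, 1004.48777289]), 'rotation': array([ 0.3959087 , -0.02902964, -0.06147954,  0.91576954])}
{'time_s': 0.1, 'joint_positions': array([-1.37513619e+00,  1.58983075e-01,  1.59810059e+00,  6.71523249e-06,
        1.38620448e+00, -2.10107079e-01]), 'joint_velocities': array([ 0.00048455, -0.0010649 , -0.00329805, -0.00078731, -0.00047719,
       -0.00040816]), 'effort': array([-5.65706105e-04, -3.96989429e+01, -3.32337534e+01, -2.33739302e-04,
        4.20379118e-03,  7.36592227e-06]), 'tool_pos': array([ 226.83797097, -527.77948656,  230.41987709]), 'ee_rot': array([ 8.35081329e-01, -5.50125853e-01, -5.92752636e-04, -6.06079617e-04]), 'ft_force': array([-1.11425894,  0.08756888, -0.09426775]), 'torque': array([-0.02104577, -0.03438314, -0.00800261]), 'opening': 1.0021256651859225}
```

View pics/top0.png

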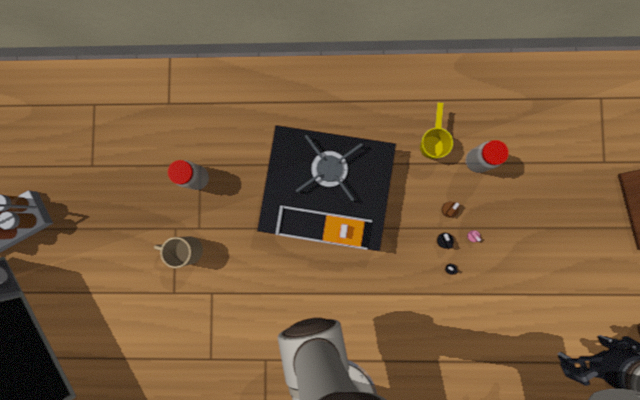

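View pics/side0.png

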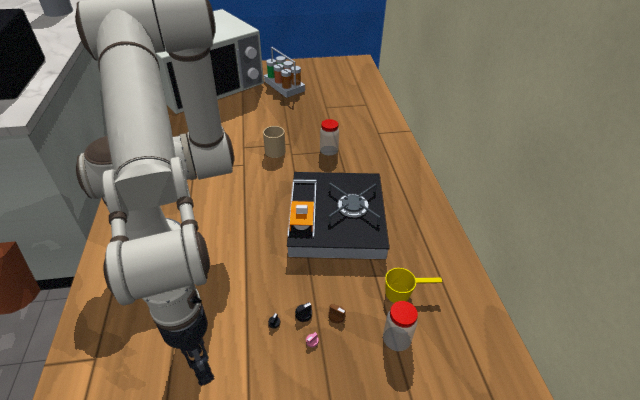

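The top view shows the guard's grip at about (346,231), the larger black knob at (445,240) and a small black decoy at (451,269). The side view agrees, with the knob at (304,313).

```bash
cat > h.py <<'E'
import numpy as np, cv2
from workcell import bot,kin,eyes
from scipy.spatial.transform import Rotation as R
def ray(n,px):
    c=eyes.camera_info(n); p=np.atleast_2d(np.asarray(px,float)); p=np.c_[p,np.ones(len(p))]@np.linalg.inv(c["mtx"]).T
    return c["eye"],R.from_quat(c["rotation"]).apply(p*[1,-1,-1])
def on(n,px,z):
    e,d=ray(n,px); return e+d*((z-e[2])/d[:,2])[:,None]
def proj(n,P):
    c=eyes.camera_info(n); q=R.from_quat(c["rotation"]).inv().apply(np.atleast_2d(P)-c["eye"])*[1,-1,-1]
    q=q@c["mtx"].T; return q[:,:2]/q[:,2:]
def cross(pa,pb):  # point nearest rays through top px pa and side px pb, and the gap
    e1,d1=ray("top",pa);e2,d2=ray("side",pb);d1,d2=d1[0],d2[0]
    t=np.linalg.lstsq(np.c_[d1,-d2],e2-e1,rcond=None)[0];a,b=e1+t[0]*d1,e2+t[1]*d2
    return (a+b)/2,np.linalg.norm(a-b)
def down(phi): # tool down, jaw axis (tool x) at world angle phi
    return (R.from_euler('z',phi)*R.from_euler('x',np.pi)).as_quat()
def blobs(mask,box,amin=4):
    m=np.zeros_like(mask);x0,y0,x1,y1=box;m[y0:y1,x0:x1]=mask[y0:y1,x0:x1]
    return sorted([c for c in cv2.findContours(m,cv2.RETR_EXTERNAL,cv2.CHAIN_APPROX_NONE)[0] if len(c)>=amin],key=cv2.contourArea)[::-1]
E
cat > m1.py <<'E'
from h import *
bx={"top":((315,200,380,260),(425,220,470,285)),"side":((280,190,325,245),(260,295,318,335))}
for n in("top","side"):
    im=cv2.imread(f"pics/{n}0.png");hsv=cv2.cvtColor(im,cv2.COLOR_BGR2HSV)
    o=cv2.inRange(hsv,(5,180,120),(22,255,255)); w=cv2.inRange(hsv,(0,0,150),(180,90,255)); k=cv2.inRange(hsv,(0,0,0),(180,255,60))
    g=blobs(o,bx[n][0])[0]; P=on(n,g.reshape(-1,2),98)[:,:2].astype(np.float32)
    print(n,"guard rect",cv2.minAreaRect(P))
    for c in blobs(w,bx[n][0],3)[:3]: print(" white",c.reshape(-1,2).mean(0),len(c),cv2.minAreaRect(on(n,c.reshape(-1,2),124)[:,:2].astype(np.float32)))
    for c in blobs(k,bx[n][1])[:3]: print(" black",cv2.contourArea(c),cv2.boundingRect(c),on(n,c.reshape(-1,2),15).mean(0))
    for c in blobs(w,bx[n][1],1)[:4]: print(" ptr",c.reshape(-1,2).mean(0),on(n,c.reshape(-1,2),38).round())
t=cv2.imread("pics/top0.png");s=cv2.imread("pics/side0.png")
A=[cv2.resize(c,(400,280),interpolation=cv2.INTER_CUBIC) for c in (t[195:251,320:400],s[180:236,265:345],t[220:276,420:500],s[290:346,255:335])]
cv2.imwrite("pics/crop.png",np.vstack([np.hstack(A[:2]),np.hstack(A[2:])]))
E
python3 m1.py
```

```text
top guard rect ((475.9612121582031, -21.84302520751953), (101.77366638183594, 64.7431640625), 80.33545684814453)
 white [343.29411765 230.52941176] 34 ((476.32177734375, -21.93805694580078), (15.549311637878418, 34.32752227783203), 81.52837371826172)
 white [348.74712644 217.28735632] 87 ((510.2408142089844, -35.47542953491211), (111.45535278320312, 3.668325424194336), 80.62079620361328)
 white [330.75384615 242.47692308] 65 ((446.0747985839844, 9.672727584838867), (82.75666809082031, 3.9187164306640625), 82.1103286743164)
 black 136.0 (437, 233, 17, 16) [ 446.80952882 -312.53709461   15.        ]
 black 82.0 (445, 264, 13, 10) [ 366.69591575 -325.39684209   15.        ]
 ptr [446.23076923 236.69230769] [[ 465. -304.   38.]
 [ 462. -301.   38.]
 [ 459. -304.   38.]
 [ 456. -304.   38.]
 [ 454. -307.   38.]
 [ 451. -307.   38.]
 [ 451. -309.   38.]
 [ 451. -312.   38.]
 [ 454. -312.   38.]
 [ 456. -310.   38.]
 [ 459. -310.   38.]
 [ 462. -310.   38.]
 [ 465. -307.   38.]]
 ptr [450.28571429 268.14285714] [[ 374. -313.   38.]
 [ 372. -313.   38.]
 [ 369. -316.   38.]
 [ 369. -318.   3
[... 672 characters left out ...]
15.        ]
 black 91.0 (269, 316, 11, 13) [ 367.35897484 -331.23662712   15.        ]
 ptr [307.         304.28571429] [[ 465. -298.   38.]
 [ 462. -300.   38.]
 [ 459. -300.   38.]
 [ 456. -303.   38.]
 [ 453. -302.   38.]
 [ 450. -305.   38.]
 [ 450. -308.   38.]
 [ 453. -308.   38.]
 [ 455. -309.   38.]
 [ 458. -306.   38.]
 [ 461. -307.   38.]
 [ 464. -304.   38.]
 [ 466. -304.   38.]
 [ 467. -301.   38.]]
 ptr [274.77777778 314.77777778] [[ 373. -319.   38.]
 [ 370. -321.   38.]
 [ 370. -324.   38.]
 [ 370. -327.   38.]
 [ 369. -330.   38.]
 [ 372. -328.   38.]
 [ 372. -325.   38.]
 [ 375. -322.   38.]
 [ 375. -319.   38.]]
 ptr [314.5 332.5] [[ 469. -386.   38.]
 [ 466. -389.   38.]]
```

View pics/crop.png

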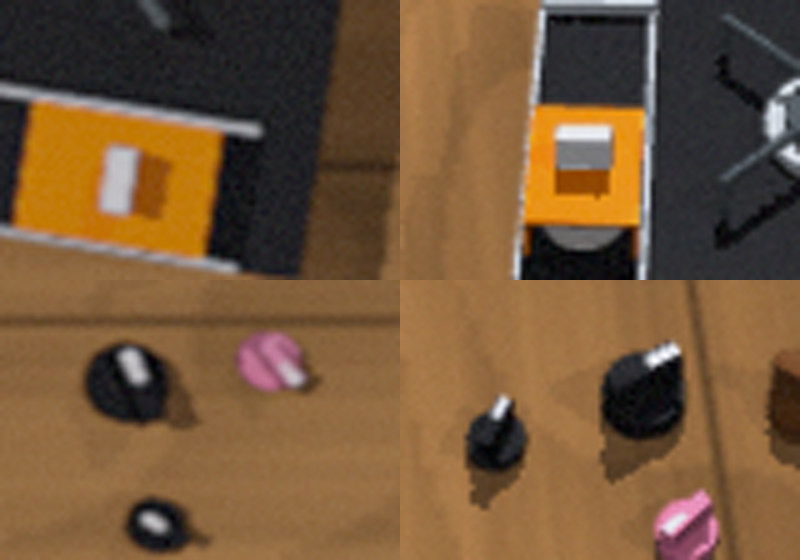

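```bash
cat > push.py <<'E'
from h import *
yaw=np.deg2rad(-9.3); Y=np.array([-np.sin(yaw),np.cos(yaw),0]); g=np.array([476,-22,0.])
q=min((down(yaw),down(yaw+np.pi)),key=lambda q:abs((lambda j:9 if j is None else j[5])(kin.solve_ik(g+[0,0,200],q))))
bot.close()
bot.move_pose(g-40*Y+[0,0,200],q); bot.line_to(g-40*Y+[0,0,109])
f0=bot.sense()["ft_force"]
d=70-1; bot.line_to(g+d*Y+[0,0,109],120); print("f",(bot.sense()["ft_force"]-f0).round(1))
while d<125:
    d+=4; bot.line_to(g+d*Y+[0,0,109],60); f=(bot.sense()["ft_force"]-f0)@Y; print(d,round(f,1),end="; ")
    if f<-12: break
s=bot.sense(); print(s["tool_pos"],s["time_s"])
bot.line_to(g+(d-8)*Y+[0,0,109]); bot.line_to(g+(d-8)*Y+[0,0,200],250)
# clear the view: stand above knob
bot.move_pose([447,-340,260],down(np.deg2rad(25+90)) if kin.solve_ik([447,-340,260],down(np.deg2rad(115))) is not None else down(np.deg2rad(-65)))
for n in("top","side"): cv2.imwrite(f"pics/{n}1.png",eyes.snapshot(n))
s=bot.sense(); print(s["time_s"],s["joint_positions"])
t=cv2.imread("pics/top1.png");u=cv2.imread("pics/side1.png")
A=[cv2.resize(c,(400,560),interpolation=cv2.INTER_CUBIC) for c in (t[180:278,325:395],u[180:278,275:345])]
cv2.imwrite("pics/crop1.png",np.hstack(A))
E
python3 push.py
```

```text
f [-0.3 -0.1 -0.3]
73 -0.2; 77 -0.9; 81 -0.3; 85 -0.2; 89 -11.8; 93 -26.5; [490.25990849  63.81391982 109.23152528] 6.0917
9.425 [-8.64849896e-01  1.05176564e-01  1.59893586e+00  5.02145866e-05
  1.43767907e+00 -2.87234069e+00]
```

View pics/crop1.png

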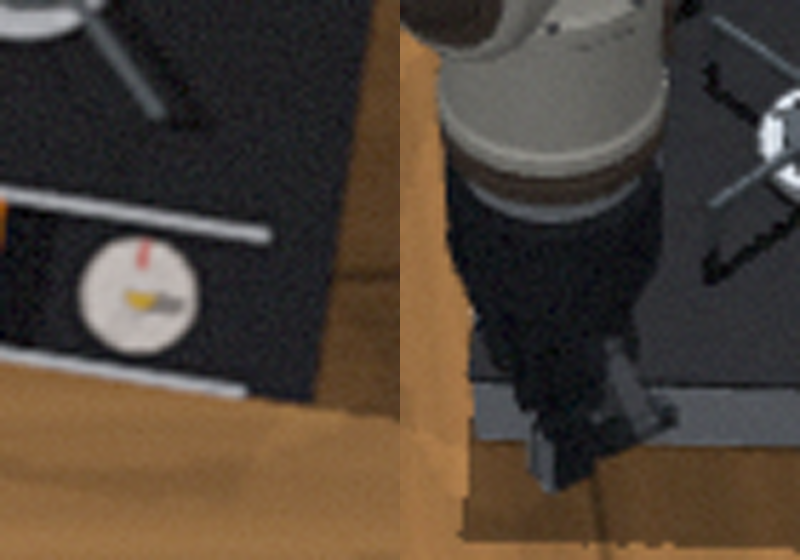

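The guard is at its stop: force rose sharply after about 105 mm of block travel. The bezel, red mark and brass tip are now bare in the top view, with the mark pointing roughly along world +x. I'll centre the knob by gripping the bar's ends first, then across its width.

```bash
cat >> h.py <<'E'
def best(p,phi):
    c=[(abs(j[5]),i) for i in(0,1) if (j:=kin.solve_ik(p,down(phi+i*np.pi))) is not None]
    return down(phi+min(c)[1]*np.pi)
E
cat > grasp.py <<'E'
from h import *
im=cv2.imread("pics/top1.png");hsv=cv2.cvtColor(im,cv2.COLOR_BGR2HSV);S=hsv[...,1];B=(335,215,365,246)
big=cv2.resize(im,None,fx=4,fy=4,interpolation=cv2.INTER_CUBIC);h=cv2.cvtColor(big,cv2.COLOR_BGR2HSV);b4=tuple(4*v for v in B)
sub=lambda c:(c.reshape(-1,2)+.5)/4-.5
w=cv2.inRange(h,(0,0,110),(180,255,255));cb=cv2.convexHull(blobs(w,b4)[0]);(cx,cy),r=cv2.minEnclosingCircle(cb)
bz=on("top",sub(np.array([[cx,cy]])),68)[0];print("bezel",bz,"diam",2*r/4*(1090-68)/376)
M=cv2.moments(cb);bz2=on("top",sub(np.array([[M['m10']/M['m00'],M['m01']/M['m00']]])),68)[0];print("bezel moments",bz2)
red=cv2.inRange(h,(0,60,100),(8,255,255))|cv2.inRange(h,(170,60,100),(180,255,255));cr=blobs(red,b4)[0];rm=on("top",sub(cr).mean(0)[None],68)[0]
yel=cv2.inRange(h,(18,100,80),(35,255,255));cy_=blobs(yel,b4)[0];print("brass",on("top",sub(cy_),90)[:,:2].min(0),on("top",sub(cy_),90)[:,:2].max(0))
v=rm-bz2;print("mark",rm,"angle",np.degrees(np.arctan2(v[1],v[0])),"rad",np.hypot(*v[:2]))
l=cv2.fitLine(sub(cr).astype(np.float32),cv2.DIST_L2,0,.01,.01).ravel();e=on("top",np.array([l[2:]-3*l[:2],l[2:]+3*l[:2]]),68);d=e[1]-e[0];print("mark line",np.degrees(np.arctan2(d[1],d[0])))
k=np.array([447.5,-312.5,0]);a=np.deg2rad(25)
bot.open_gripper()
q=best(k+[0,0,90],a);bot.move_pose(k+[0,0,90],q);bot.line_to(k+[0,0,19]);bot.close();s=bot.sense();print("ends",s["opening"],s["tool_pos"],s["ft_force"])
bot.open_gripper();bot.line_to(k+[0,0,45])
q=best(k+[0,0,45],a+np.pi/2);bot.move_pose(k+[0,0,45],q);bot.line_to(k+[0,0,18]);bot.close();s=bot.sense();print("width",s["opening"],s["tool_pos"],s["joint_positions"],s["ft_force"])
bot.line_to(k+[0,0,150]);s=bot.sense();print(s["opening"],s["time_s"])
for n in("top","side"): cv2.imwrite(f"pics/{n}2.png",eyes.snapshot(n))
c=proj("side",k+[0,0,150])[0].astype(int);u=cv2.imread("pics/side2.png")
x0,y0=max(c[0]-50,0),max(c[1]-35,0);cv2.imwrite("pics/crop2.png",cv2.resize(u[y0:y0+75,x0:x0+100],(800,600),interpolation=cv2.INTER_CUBIC));print("crop",x0,y0)
E
python3 grasp.py
```

```text
bezel [473.59001844 -38.07599078  68.        ] diam 55.51504578488938
bezel moments [473.53069416 -38.01830863  68.        ]
brass [468.18045496 -44.6853147 ] [474.79685939 -32.79173519]
mark [493.69294904 -40.81088605  68.        ] angle -7.885594618483623 rad 20.35472943551366
mark line -11.719151215917044
ends 0.4729259508787461 [ 448.33506898 -313.43412013   20.31145621] [0.1813958  1.11295531 6.15623883]
width 0.14697385541254615 [ 447.82608626 -312.86130379   18.46321073] [-8.31075682e-01  3.54884904e-01  1.82427461e+00 -1.68436650e-05
  9.61457583e-01  3.03399745e-01] [-0.08951614 -1.05142602  2.21062222]
0.1490894391635684 17.0083
crop 252 247
```

View pics/crop2.png

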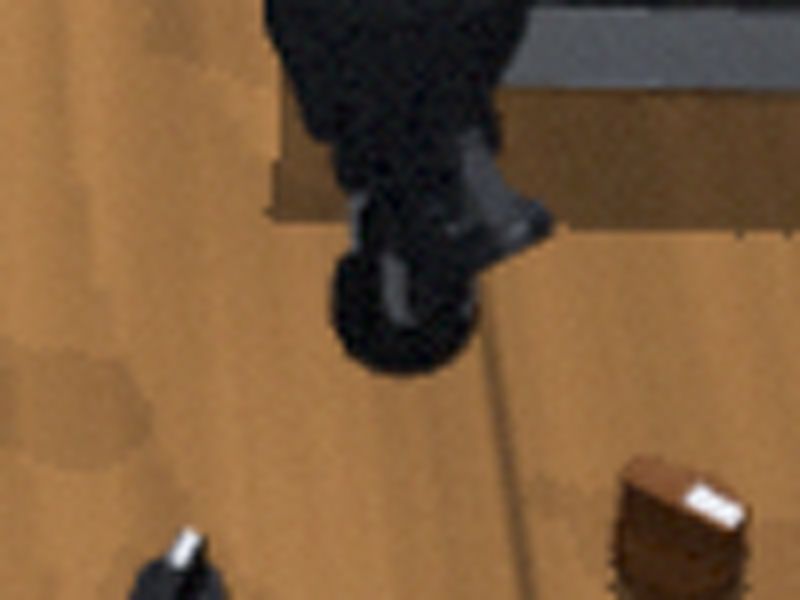

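The knob is held squarely: the skirt shows at about (402,310) in the crop, and the openings match 42 and 14 mm. The bezel centre is about (473.5,-38.0). The guard geometry gives (473.7,-38), which agrees. The flat is at about -8.5°. Next I'll go above the spindle and try the fit with force checks.

```bash
cat > fit.py <<'E'
from h import *
q0=bot.sense()["ee_rot"]; a=np.deg2rad(-8.5); phi=a-np.pi/2; off=.2*np.array([np.cos(a),np.sin(a),0])
t0=R.from_quat(q0).apply([1,0,0]);print("jaw now",np.degrees(np.arctan2(t0[1],t0[0])))
sp=np.array([473.7,-38.2,0]); T=sp-off; q=down(phi)
bot.move_pose(T+[0,0,150],q); bot.line_to(T+[0,0,118],80); bot.pause(.3)
s=bot.sense(); e=s["tool_pos"]-(T+[0,0,118]); t0=R.from_quat(s["ee_rot"]).apply([1,0,0]);print("err",e,"jaw",np.degrees(np.arctan2(t0[1],t0[0])),s["joint_positions"][5])
for n in("top","side"): cv2.imwrite(f"pics/{n}3.png",eyes.snapshot(n))
f0=s["ft_force"]; T[:2]-=e[:2]
for z in(111,108,105.5,103.5):
    bot.line_to(T+[0,0,z],30); s=bot.sense();f=s["ft_force"]-f0;print(z,s["tool_pos"].round(2),f.round(1))
    if f[2]>7: break
print(s["time_s"])
c=proj("side",sp+[0,0,90])[0].astype(int);cr=lambda u:cv2.resize(u[c[1]-35:c[1]+35,c[0]-25:c[0]+25],(400,560),interpolation=cv2.INTER_CUBIC)
cv2.imwrite("pics/crop3.png",np.hstack([cr(cv2.imread("pics/side3.png")),cr(eyes.snapshot("side"))]))
E
python3 fit.py
```

```text
jaw now -65.00016041189338
err [ 0.34395535 -0.08835595  0.46522402] jaw -98.49751048950576 1.3835321998059795
111 [472.84 -37.96 110.58] [-0.4  0.3 -0.2]
108 [473.41 -38.16 108.  ] [-0.   0.8 -0.7]
105.5 [473.47 -38.16 105.5 ] [ 2.2 -1.2 -1.4]
103.5 [473.44 -38.16 103.49] [ 3.8  0.2 -2.3]
20.2583
```

View pics/crop3.png

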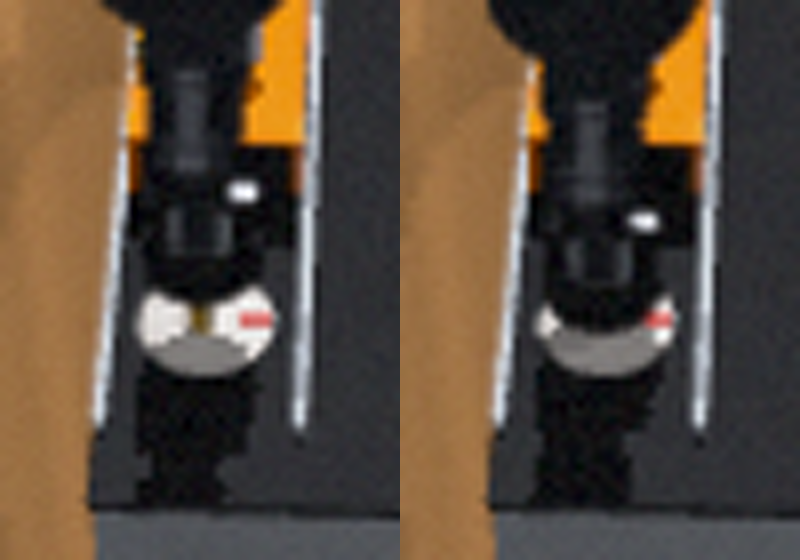

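The knob went 5 mm past the tip height with no upward force, only a 3.8 N side load toward +x, so it is on the spindle. I'll shift slightly toward +x, go home and press.

```bash
cat > press.py <<'E'
from h import *
s=bot.sense();a=np.deg2rad(-8.5);T=np.array([473.9,-38.2,0]);print(s["tool_pos"],s["ft_force"])
# free reference is about the hover reading; watch raw z force
for z in(103.5,100,97,95.5,94,92,90.5,89.5,88.5,87.5,86.5,85.5):
    bot.line_to(T+[0,0,z],30); bot.pause(.1); s=bot.sense();f=s["ft_force"];print(z,s["tool_pos"].round(2),f.round(1),round(s["opening"],3))
    if f[2]>22: break
print(s["time_s"])
c=proj("side",[474,-38,90])[0].astype(int);cr=lambda u,c:cv2.resize(u[c[1]-35:c[1]+35,c[0]-25:c[0]+25],(400,560),interpolation=cv2.INTER_CUBIC)
u=eyes.snapshot("side");t=eyes.snapshot("top");cv2.imwrite("pics/side4.png",u);cv2.imwrite("pics/top4.png",t)
cv2.imwrite("pics/crop4.png",np.hstack([cr(u,c),cv2.resize(t[180:280,250:400],(400,560*1),interpolation=cv2.INTER_CUBIC)]))
E
python3 press.py
```

```text
[473.48675716 -38.17387364 103.53752986] [ 3.2125907  -0.82744351 -2.56875983]
103.5 [473.65 -38.14 103.41] [ 0.7 -0.  -0.4] 0.148
100 [473.69 -38.11  99.81] [ 0.2 -0.1 -1.1] 0.147
97 [473.72 -38.16  96.89] [-0.1  0.3 -0.4] 0.151
95.5 [473.82 -38.19  95.45] [ 0.4 -0.1 -0.3] 0.151
94 [473.98 -38.22  94.23] [-0.5 -0.4  3.2] 0.146
92 [474.18 -38.27  92.3 ] [-0.7  0.4  5.4] 0.144
90.5 [474.19 -38.27  90.96] [-2.1  0.8  6.6] 0.146
89.5 [474.17 -38.29  90.04] [-2.   0.6  7.1] 0.146
88.5 [474.22 -38.29  89.33] [-3.1  1.   9.8] 0.151
87.5 [474.32 -38.32  89.2 ] [-6.9  1.5 16.4] 0.146
86.5 [474.43 -38.33  89.09] [-10.1   2.7  23.4] 0.149
24.175
```

View pics/crop4.png

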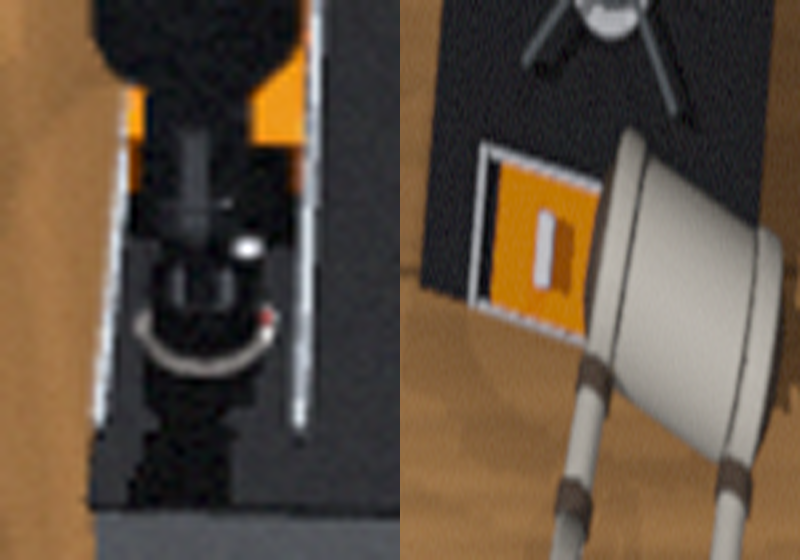

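The force profile matches a full press: about 3 N at 95 mm rising to about 9 N at 89.3 mm, then the hard stop. Before handing in, I'll check the guard's travel by measuring its grip against the spindle, which should be 120 mm.

Run:
```python
from h import *
h=cv2.cvtColor(cv2.imread("pics/top4.png"),cv2.COLOR_BGR2HSV);w=cv2.inRange(h,(0,0,150),(180,90,255))
yaw=np.deg2rad(-9.3);Y=np.array([-np.sin(yaw),np.cos(yaw)])
for c in blobs(w,(290,212,322,236),3)[:3]:
    r=cv2.minAreaRect(on("top",c.reshape(-1,2),124)[:,:2].astype(np.float32));print(r,(np.array(r[0])-[473.8,-38.2])@Y,(np.array(r[0])-[476.3,-22])@Y)
s=bot.sense();print(s["tool_pos"],s["ft_force"],s["time_s"])
```

```text
((492.7706298828125, 80.64786529541016), (14.415970802307129, 34.56639099121094), 80.48941802978516) 120.35142152732182 103.96034936877314
((522.751220703125, 46.61061477661133), (23.18992805480957, 2.572784662246704), 89.77392578125) 91.60654431757348 75.2154721590248
[474.43542886 -38.34760638  89.07863891] [-9.22988266  2.16409004 24.40561143] 24.275
```

The guard's grip is 120.4 mm from the spindle, so it is at its stop. The press is steady at 24 N.

```bash
python3 -c "
from workcell import bot
print(bot.close_job())"
```

```text
the job is handed in; nothing more can be done
None
```

The job is done and handed in at about 24 s of the 54 s allowed, with the arm still holding the knob pressed in.

- **Guard:** I pushed it with closed fingers until the force rose to 26 N. The last image puts its grip 120.4 mm from the spindle, against 120 mm expected, so it is at its stop.
- **Knob:** I took the larger black one, centred it by gripping the bar's ends and then its sides, and turned it from 25° to -8.5° to match the red mark. My two readings of the mark differed slightly (-7.9° and -11.7°), within the 8° allowance. The knob slid on with a brief 3.8 N side load, which I relieved by shifting slightly toward +x.
- **Press:** The force rose from about 3 N to about 9 N over 6 mm, then met the hard stop. It is held at about 24 N down, with about 9 N sideways at the end.
- **Bystanders:** I didn't move near the mug, jars or cup, but I also didn't measure them again at the end.

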